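# Set the filter lever to the third click

## Robot

A 7-joint arm with a two-finger parallel gripper is mounted at the origin on a cart in front of the work surface, level with it; the furniture and walls round the work are solid. World frame = base frame: x ahead of the robot, y to its left, z up, the work surface at z = 0. Lengths are in m, angles in degrees, forces in N, time in s.
With the tool pointing down it reaches from about 0.425 to 0.95 m from the base axis. Payload 4.7 kg.
Tool frame: the origin (TCP) lies between the finger pads; the fingertips stand 19 mm ahead of it and the grasp point (between the pads) is the TCP; z points along the fingers, x is the direction in which the jaws open and shut, and the axes are right-handed (so a half turn about z gives the same grasp; the last joint's range is limited). The gripper opens to 87 mm and grips with 3 to 60 N. Pads are 19 mm wide; open, the fingers measure 117 mm over their backs; the gripper's body (75 mm by 190 mm) begins 51 mm behind the grasp point.
Start: joints at [-71.9, 26.849, -2.785, 87.806, 1.381, 65.374, -4.715], TCP at [0.228, 0.635, 0.242] pointing down, gripper open.
Joint ranges: [-148.3, 148.3], [-19.14, 114.17], [-79.39, 73.82], [5.75, 140.21], [-59.74, 239.74], [12.07, 113.84], [-152.46, 152.46]. Speed limits (degrees/s): [147.25, 147.25, 180, 180, 180, 180, 180].

## Interface

Orientations are given as [roll, pitch, yaw] about the fixed x, y, z axes, in that order (R = Rz(yaw) Ry(pitch) Rx(roll)).
In Python, from cell import ctrl gives the robot as it stands. The module is installed in compiled form; this text tells all that it offers.
- The arm moves only by the shell command python3 -m jog 'ROWS' [FORCE]. ROWS is JSON, a list of rows, each a list of 3 entries, a list of its own where there are three numbers: the shift along the tool's x, y, z in m, then the turn about the tool's z in degrees, then the opening, from 0 (shut) to 1 (fully open). A call has 1 to 8 rows; each row shifts and turns the commanded pose from where the row before left it, along the tool's axes as they then stand; what a row does not reach is not made up. A row lasts 1/8 s, in which the tool goes at most 62.5 mm and 10.7 degrees, less where a joint would pass 70% of its speed; a pose out of reach is approached as far as the arm can. A call with a gripper value outside its range is refused whole. The fingers move at their own pace and stop on an object; FORCE is the grip in N (left out, the last holds). Time passes only in rows, so rows that do not move let the fingers close. It gives the time, the measured TCP pose, the force and the opening at its end, in the units of the state.
- ctrl.get_state(): the state, without advancing time (a new reading comes with each control period).
- ctrl.snapshot(name): name is "side" or "top"; returns the picture (384x512x3 uint8, blue, green, red); there is no depth.
- ctrl.get_calibration(name): a dict with "intrinsics" (3x3 intrinsics, pixels), "k1" (the pictures are not rectified: a ray, as slopes to the right and down, at radius r is drawn at 1 + k1 r^2 times it, then the intrinsics apply), "R" (3x3) and "t" (3): a world point X has camera coordinates R X + t. Camera axes: x right, y down, z forward; pixel columns grow to the right and rows downward; lengths in m; the calibration is good to about 2 mm. A picture is of the moment at which its call begins. get_calibration takes no time and is no camera call.
- ctrl.job_done(): hands the job in, once; it reports no verdict.
The state is a dict: "time_s": time; "joint_positions": joint angles; "joint_vel": joint speeds; "effort": joint torques, N m; "position": TCP position; "ee_rot": TCP orientation; "force": force on the tool from outside, world axes, zero at the start; "torque": the same for the moment, N m; "gripper_width": finger opening in m.
Only numpy, scipy, OpenCV 4.12 (cv2) and the standard library are available. Lean on these libraries where they do the work, as an engineer would, in place of code of your own. Each camera call takes 0.05 s, during which the arm holds its last target.

## Task

On the bench stands a low grey filter changer with a black lever in a slot; the lever is parked at the right-hand end. With the fingertips, gently push the lever to the left through its clicks, letting it rest about half a second in each, count them, and leave it resting in the third click, never going on into the fourth. Only push: do not pinch the lever, and do not lift or shift anything else on the bench.

Things in the scene. Friction and masses are not known exactly. Their poses are not given: they have to be found in the camera images.
- filter_unit: Filter changer: grey housing, aluminium deck, 100 x 220 x 45 mm (its x, y, z), fixed; its place and yaw vary. Origin: centre of its underside; z up. y runs along the slot (10 x 146 mm, at x = -18 mm) from the parked end (robot's right) to the far end; x points away from the robot. Behind the slot (x 24, y 20 mm) a lens mount, 40 mm across, rises 12 mm above the deck.
- lever_knob (a point): Centre of the lever's black knob, moving with it: a rounded block 24 mm across the slot (unit's x), 14 mm along it (y), 36 mm high, from 11 to 47 mm above the deck (centre 74 mm above the bench), on a thin steel stem. Push on its parked-side face, 7 mm from this point towards the unit's -y. Fingertips about 10 mm below this point clear the deck by 19 mm.
- filter_lever (a joint): Lever travel in m along the unit's +y: 0 parked stop, 0.128 far stop. Starts in 0 to 0.018; free (0.5 N) up to 0.025. Detents at 0.045 (first click), 0.065, 0.085 (third), 0.105, 0.125; ridges at 0.035, 0.055, 0.075, 0.095, 0.115. Leaving a detent takes about 8 N, falling off steadily to the ridge; past that the lever jumps up to 10 mm ahead of the finger into the next detent and stays, centred to 2 mm.
- slot_home_end (a point): Point on the deck, in the slot, below the knob when the lever is at 0 (45 mm above the bench). The first detent lies 45 mm from it towards the unit's +y. Small pips on the deck, 19 mm from the slot on the robot's side, stand beside the five detents.
- bottle: Small brown reagent bottle, 48 mm across, 90 mm tall, standing loose in front of the changer. Origin: centre of its underside. Leave alone.
- beaker: Clear beaker, 53 mm across, 67 mm tall, standing loose in front of the changer. Origin: centre of its underside. Leave alone.
- dish: Flat round petri dish, 62 mm across, 15 mm high, loose beside the changer's left end. Origin: centre of its underside. Leave alone.
- tape: Roll of tape, 75 mm across, 24 mm high, lying on the bench to the right. Origin: centre of its underside. Leave alone.
- wash_bottle: White bottle with a teal cap, 66 mm across, 153 mm tall, far left. Origin: centre of its underside. Leave alone.

How it is judged (in metres and radians):
On the way, in this order (a step that is already met when the one before it is completed fails the run):
1. the lever rests in the first click (value of joint filter_lever between 0.04 and 0.05 m and velocity of joint filter_lever between -0.01 and 0.01 m/s), for 0.25 s.
2. the lever rests in the second click (value of joint filter_lever between 0.06 and 0.07 m and velocity of joint filter_lever between -0.01 and 0.01 m/s), for 0.25 s.
3. the lever rests in the third click (value of joint filter_lever between 0.08 and 0.09 m and velocity of joint filter_lever between -0.01 and 0.01 m/s), for 0.25 s.
At the end, for the whole second after the job is handed in: The lever is at rest in the third detent (joint within 5 mm of 0.085 m), and the loose things stand still (all of step 3 and linear speed of each of bottle, beaker, dish, tape, wash_bottle below 0.02 m/s); the robot touches nothing.
It fails at once if the lever went on past the third click towards the fourth (value of joint filter_lever above 0.096 m).
It fails at once if the lever or the changer was pinched or pressed with more than 25 N (contact force between the fingers and filter_unit above 25 N).
It fails at once if a bottle, the beaker, the dish or the tape was shifted more than 15 mm, tipped or lifted (distance of any of bottle, beaker, dish, tape, wash_bottle from where it was at the start of the episode above 0.015 m or angle between any of bottle, beaker, dish, tape, wash_bottle's own z axis and vertical above 0.3 rad).
It also fails if it takes over 54 s, if anything falls off the work surface, if the arm or the gripper's body presses on something with over 40 N, if the wrist force passes 120 N, or if a joint passes its speed limit or range.

## Working session

There is one attempt and no reset: what is moved stays moved. The work goes in short steps, Python scripts to look and compute and a shell command to move; the robot and the scene stay as the last step left them, time stands still between calls to the robot, and variables do not carry over. Pictures are saved under pics/ and viewed, and the job is handed in when it is done.

```bash
mkdir -p pics; python3 - <<'E'
from cell import ctrl
import cv2,numpy as np
for n in("side","top"):
    im=ctrl.snapshot(n); cv2.imwrite(f"pics/{n}0.png",im)
    c=ctrl.get_calibration(n); print(n,{k:np.round(np.array(v),4).tolist() for k,v in c.items()})
s=ctrl.get_state();print({k:np.round(v,3).tolist() for k,v in s.items()})
E
```

```text
side {'intrinsics': [[374.6983, 0.0, 256.1114], [0.0, 374.6983, 194.5108], [0.0, 0.0, 1.0]], 'k1': 0.0102, 'R': [[0.9537, -0.3009, -0.0046], [-0.133, -0.4076, -0.9034], [0.2699, 0.8622, -0.4287]], 't': [-0.5257, 0.1472, 1.1206]}
top {'intrinsics': [[457.7559, 0.0, 255.8781], [0.0, 457.7559, 192.8156], [0.0, 0.0, 1.0]], 'k1': -0.0748, 'R': [[0.0072, -1.0, 0.0011], [-0.9819, -0.0073, -0.1892], [0.1892, 0.0003, -0.9819]], 't': [-0.036, 0.5466, 1.3108]}
{'time_s': 0.1, 'joint_positions': [-71.902, 26.894, -2.784, 87.868, 1.382, 65.374, -4.715], 'joint_vel': [0.058, -0.018, -0.029, -0.181, -0.156, -0.022, 0.104], 'effort': [0.001, -50.917, -0.081, -23.683, -0.061, 0.034, 0.0], 'position': [0.228, 0.635, 0.241], 'ee_rot': [179.995, 0.103, 70.248], 'force': [-0.193, 0.764, 0.317], 'torque': [-0.014, 0.03, -0.036], 'gripper_width': 0.087}
```

View pics/side0.png

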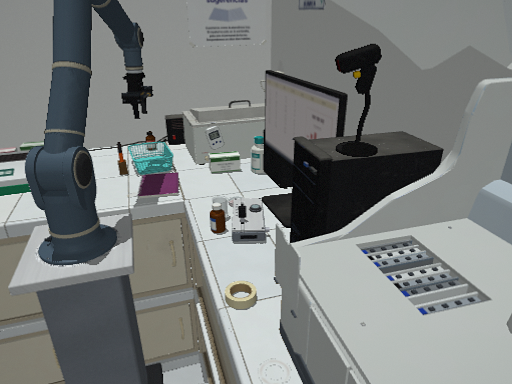

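View pics/top0.png

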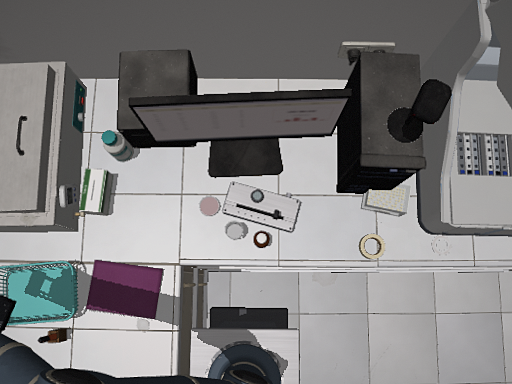

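```bash
cat > h.py <<'E'
import numpy as np,cv2
from cell import ctrl
def ray(n,uv):
    c=ctrl.get_calibration(n);K=np.array(c["intrinsics"]);R=np.array(c["R"]);t=np.array(c["t"])
    p=cv2.undistortPoints(np.array([[uv]],float),K,np.array([c["k1"],0,0,0,0.]))[0,0]
    return -R.T@t, R.T@np.array([p[0],p[1],1])
def onz(n,uv,z):
    o,d=ray(n,uv); return o+d*(z-o[2])/d[2]
def tri(a,b):
    (o1,d1),(o2,d2)=ray("top",a),ray("side",b)
    s=np.linalg.lstsq(np.c_[d1,-d2],o2-o1,rcond=None)[0]
    p,q=o1+s[0]*d1,o2+s[1]*d2
    return (p+q)/2,np.linalg.norm(p-q)
def proj(n,X):
    c=ctrl.get_calibration(n)
    r=cv2.Rodrigues(np.array(c["R"]))[0]
    return cv2.projectPoints(np.array([X],float),r,np.array(c["t"]),np.array(c["intrinsics"]),np.array([c["k1"],0,0,0,0.]))[0][0,0]
E
python3 - <<'E'
import cv2
t=cv2.imread("pics/top0.png");s=cv2.imread("pics/side0.png")
cv2.imwrite("pics/topz.png",cv2.resize(t[170:260,190:320],None,fx=6,fy=6,interpolation=cv2.INTER_CUBIC))
cv2.imwrite("pics/sidez.png",cv2.resize(s[180:260,190:290],None,fx=7,fy=7,interpolation=cv2.INTER_CUBIC))
E
```

```text
(no output)
```

View pics/topz.png

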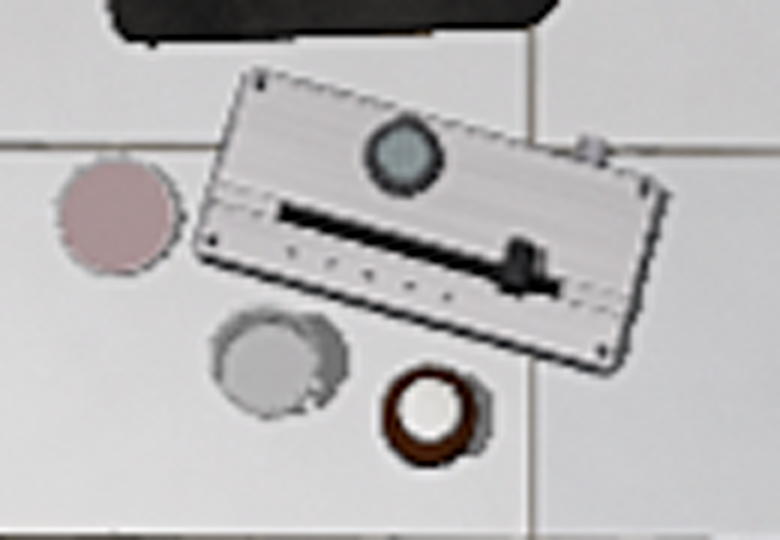

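View pics/sidez.png

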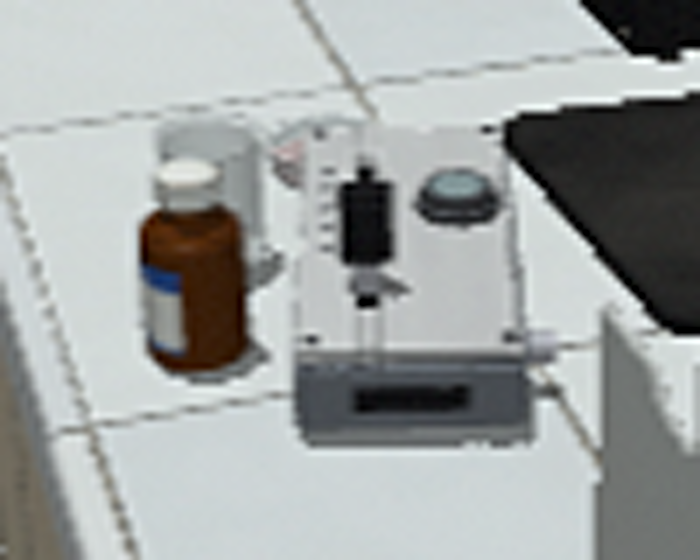

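```bash
python3 - <<'E'
from h import *
f=lambda z:(190+(z[0]+.5)/6-.5,170+(z[1]+.5)/6-.5)
g=lambda z:(190+(z[0]+.5)/7-.5,180+(z[1]+.5)/7-.5)
P={k:onz("top",f(v),.045) for k,v in dict(c1=(250,70),c2=(665,188),c3=(615,370),c4=(199,252),sL=(280,210),sR=(558,290),p5=(291,252),p4=(331,264),p3=(368,275),p2=(409,286),p1=(447,297),s1=(261,82),s2=(645,188),s3=(602,352),s4=(212,240)).items()}
for k,v in P.items(): print(k,v.round(4))
yaw=lambda d:np.degrees(np.arctan2(-d[0],d[1]))
print("yaws",[round(yaw(P[a]-P[b]),2) for a,b in(("sL","sR"),("p5","p1"),("c1","c2"),("c4","c3"),("s1","s2"),("s4","s3"))])
print("len",[round(np.linalg.norm(P[a]-P[b]),4) for a,b in(("sL","sR"),("p5","p1"),("c1","c2"),("c1","c4"))])
ctr=(P["s1"]+P["s2"]+P["s3"]+P["s4"])/4; print("ctr",ctr.round(4),((P["c1"]+P["c2"]+P["c3"]+P["c4"])/4).round(4))
y=np.radians(np.mean([yaw(P["sL"]-P["sR"]),yaw(P["p5"]-P["p1"]),yaw(P["s4"]-P["s3"]),yaw(P["s1"]-P["s2"])]))
ex=np.array([np.cos(y),np.sin(y),0]);ey=np.array([-np.sin(y),np.cos(y),0])
print("yaw",np.degrees(y))
for k,v in P.items(): print(k,((v-ctr)@ex).round(4),((v-ctr)@ey).round(4))
o=onz("side",g((317,339)),.045);print("side screw s3",o.round(4)); print("side p1..",[onz("side",g(v),.045).round(4) for v in((327,248),(325,170))])
# knob top
k=onz("top",f((520,252)),.092); print("knobtop",k.round(4),((k-ctr)@ex).round(4),((k-ctr)@ey).round(4))
# knob top from side: approx top face (367,182)
k=onz("side",g((367,190)),.092); print("knobtop side",k.round(4),((k-ctr)@ex).round(4),((k-ctr)@ey).round(4))
E
```

```text
c1 [0.5831 0.0424 0.045 ]
c2 [ 0.5246 -0.1651  0.045 ]
c3 [ 0.4336 -0.1396  0.045 ]
c4 [0.4907 0.0661 0.045 ]
sL [0.5121 0.0263 0.045 ]
sR [ 0.4731 -0.1117  0.045 ]
p5 [0.4911 0.0205 0.045 ]
p4 [0.4852 0.0006 0.045 ]
p3 [ 0.4799 -0.0177  0.045 ]
p2 [ 0.4745 -0.038   0.045 ]
p1 [ 0.4692 -0.0568  0.045 ]
s1 [0.577  0.0368 0.045 ]
s2 [ 0.5245 -0.1552  0.045 ]
s3 [ 0.4425 -0.1332  0.045 ]
s4 [0.4968 0.0597 0.045 ]
yaws [np.float64(-15.8), np.float64(-15.8), np.float64(-15.75), np.float64(-15.52), np.float64(-15.3), np.float64(-15.72)]
len [np.float64(0.1433), np.float64(0.0804), np.float64(0.2156), np.float64(0.0954)]
ctr [ 0.5102 -0.048   0.045 ] [ 0.508  -0.0491  0.045 ]
yaw -15.65538243847794
c1 0.0458 0.1067
c2 0.0455 -0.1089
c3 -0.049 -0.1089
c4 -0.0495 0.1045
sL -0.0182 0.072
sR -0.0186 -0.0713
p5 -0.0369 0.0608
p4 -0.0372 0.04
p3 -0.0374 0.0209
p2 -0.037 -0.0001
p1 -0.0371 -0.0196
s1 0.0415 0.0996
s2 0.0427 -0.0993
s3 -0.0422 -0.1004
s4 -0.042 0.1001
side screw s3 [ 0.4451 -0.1276  0.045 ]
side p1.. [array([ 0.4697, -0.0508,  0.045 ]), array([0.4888, 0.0251, 0.045 ])]
knobtop [ 0.4848 -0.0908  0.092 ] -0.0129 -0.0481
knobtop side [ 0.4787 -0.0896  0.092 ] -0.0191 -0.0485
```

The changer sits at about (0.510, -0.048) with yaw -15.7°. The lever is at roughly 0.016, read from knob-top pixels (520,252) in the top zoom and (367,190) in the side zoom. The five pips lie at zoom pixels (291,252) to (447,297) and match 20 mm spacing. I'll turn the tool so its x runs along the unit's +y, shut the gripper and go over.

```bash
python3 -m jog '[[[0,0,0],-4.1,0],[[-0.04,0.038,0],0,0],[[-0.04,0.038,0],0,0],[[-0.04,0.038,0],0,0],[[-0.04,0.038,0],0,0],[[-0.04,0.038,0],0,0],[[-0.04,0.038,0],0,0],[[-0.04,0.038,0],0,0]]' 10
```

```text
time_s: 1.1
position: [0.4092, 0.2921, 0.2414]
ee_rot: [-180.0, 0.0, 74.3]
force: [0.5, 0.8, 0.5]
gripper_width: 0.015
```

```bash
python3 -m jog '[[[-0.05,0.03,0],0,0],[[-0.05,0.03,0],0,0],[[-0.05,0.03,0],0,0],[[-0.05,0.03,0],0,0],[[-0.05,0.015,0],0,0],[[-0.05,0.015,0],0,0],[[-0.05,0.011,0],0,0],[[-0.05,0.01,0],0,0]]'; python3 -m jog '[[[0,0,0],0,0],[[0,0,0],0,0]]'
python3 - <<'E'
from h import *
for n in("side","top"):
    im=ctrl.snapshot(n);cv2.imwrite(f"pics/{n}1.png",im)
    c=im[130:270,180:320] if n=="side" else im[150:270,180:330]
    cv2.imwrite(f"pics/{n}1z.png",cv2.resize(c,None,fx=4,fy=4,interpolation=cv2.INTER_CUBIC))
E
```

```text
time_s: 2.1
position: [0.4649, -0.1389, 0.2414]
ee_rot: [-180.0, -0.0, 74.3]
force: [1.0, -0.0, -0.4]
gripper_width: 0.0006
time_s: 2.35
position: [0.4653, -0.1368, 0.2412]
ee_rot: [-180.0, -0.0, 74.4]
force: [-1.0, -0.3, 0.7]
gripper_width: 0.0004
```

View pics/side1z.png

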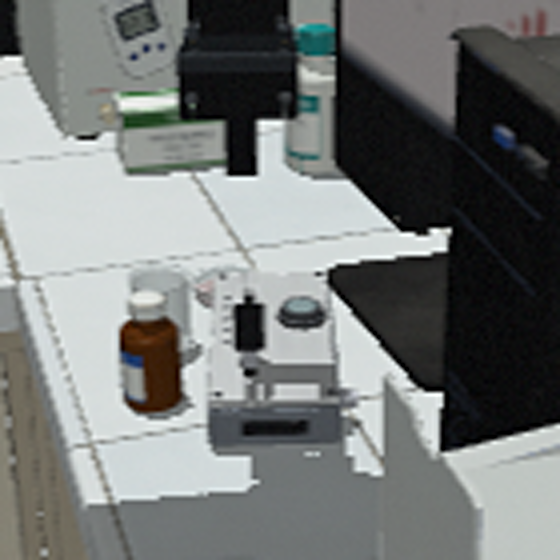

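View pics/top1z.png

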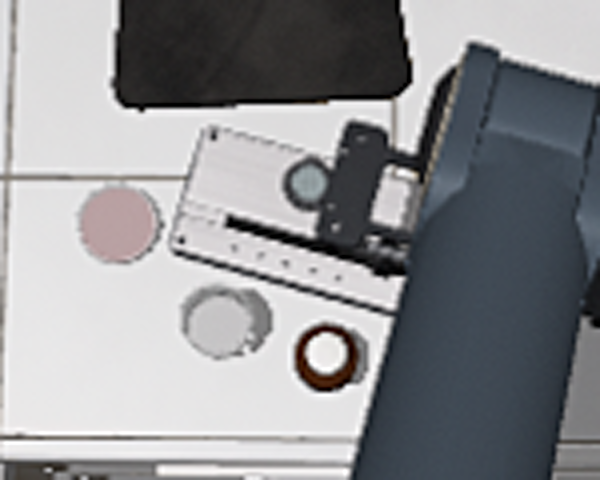

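```bash
python3 - <<'E'
from h import *
print(proj("side",[.4653,-.1368,.222]),"seen ~(240.3,173.5)")
E
python3 -m jog '[[[0,0,0.04],0,0],[[0,0,0.04],0,0],[[0,0,0.03],0,0],[[0,0,0.02],0,0],[[0,0,0.015],0,0],[[0,0,0.013],0,0],[[0,0,0],0,0],[[0,0,0],0,0]]'
python3 - <<'E'
from h import *
im=ctrl.snapshot("side");cv2.imwrite("pics/side2.png",cv2.resize(im[150:260,190:290],None,fx=5,fy=5,interpolation=cv2.INTER_CUBIC))
s=ctrl.get_state();print(s["position"],s["force"])
E
```

```text
[240.93389649 172.92961523] seen ~(240.3,173.5)
time_s: 3.45
position: [0.4659, -0.1375, 0.084]
ee_rot: [179.9, -0.0, 74.3]
force: [-0.4, -0.3, -0.5]
gripper_width: 0.0005
[ 0.46595581 -0.13756381  0.08412535] [-0.2661808  -0.22333851  0.32193243]
```

View pics/side2.png

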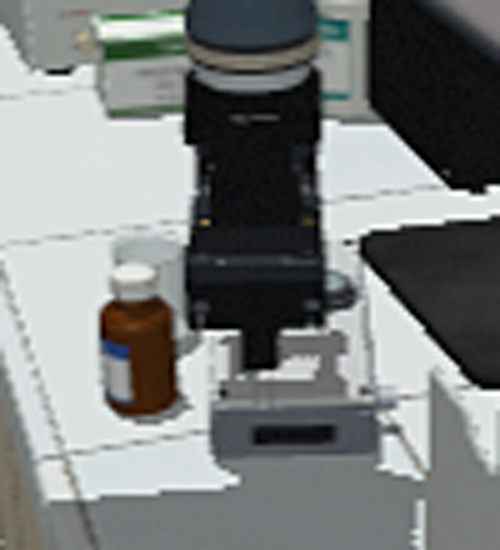

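```bash
cat > m.py <<'E'
from h import *
s=ctrl.get_state();d=s["position"]-np.array([.5102,-.048,0]);y=np.radians(-15.65)
ex=np.array([np.cos(y),np.sin(y),0]);ey=np.array([-np.sin(y),np.cos(y),0])
print("t %.2f unit x %.4f y %.4f z %.4f  expected q if touching %.4f  push force %.2f  Fx %.2f Fz %.2f"%(s["time_s"],d@ex,d@ey,s["position"][2],d@ey+.086,-s["force"]@ey,s["force"]@ex,s["force"][2]))
E
python3 -m jog '[[[0.005,0,0],0,0],[[0.005,0,0],0,0],[[0.005,0,0],0,0],[[0.004,0,0],0,0],[[0.004,0,0],0,0],[[0.004,0,0],0,0],[[0.004,0,0],0,0],[[0,0,0],0,0]]'
python3 m.py
```

```text
time_s: 4.5
position: [0.4739, -0.1072, 0.0835]
ee_rot: [-180.0, -0.0, 74.4]
force: [-0.3, -0.4, -1.0]
gripper_width: 0.0005
t 4.50 unit x -0.0190 y -0.0668 z 0.0835  expected q if touching 0.0192  push force 0.46  Fx -0.23 Fz -1.04
```

```bash
for i in 1; do python3 -m jog '[[[0.002,0,0],0,0],[[0.002,0,0],0,0],[[0.002,0,0],0,0]]'; done
python3 m.py
```

```text
time_s: 4.88
position: [0.4753, -0.1021, 0.0835]
ee_rot: [-180.0, 0.0, 74.3]
force: [-0.7, -1.6, 0.3]
gripper_width: 0.0003
t 4.88 unit x -0.0190 y -0.0615 z 0.0835  expected q if touching 0.0245  push force 1.73  Fx -0.22 Fz 0.32
```

```bash
python3 -m jog '[[[0.002,0,0],0,0],[[0.001,0,0],0,0]]'; python3 m.py
```

```text
time_s: 5.12
position: [0.4762, -0.0988, 0.0835]
ee_rot: [-180.0, -0.0, 74.3]
force: [0.2, 0.2, -1.2]
gripper_width: 0.0004
t 5.12 unit x -0.0190 y -0.0581 z 0.0835  expected q if touching 0.0279  push force -0.30  Fx 0.15 Fz -1.17
```

```bash
python3 -m jog '[[[0.001,0,0],0,0],[[0.001,0,0],0,0]]'; python3 m.py
```

```text
time_s: 5.38
position: [0.4767, -0.0969, 0.0835]
ee_rot: [-180.0, -0.0, 74.3]
force: [-0.4, -1.7, -0.2]
gripper_width: 0.0006
t 5.38 unit x -0.0191 y -0.0561 z 0.0835  expected q if touching 0.0299  push force 1.70  Fx 0.07 Fz -0.17
```

```bash
python3 -m jog '[[[0.001,0,0],0,0],[[0.001,0,0],0,0]]'; python3 m.py
```

```text
time_s: 5.62
position: [0.477, -0.0961, 0.0835]
ee_rot: [180.0, 0.1, 74.3]
force: [-1.5, -6.0, 0.5]
gripper_width: 0.0005
t 5.62 unit x -0.0190 y -0.0553 z 0.0835  expected q if touching 0.0307  push force 6.16  Fx 0.14 Fz 0.46
```

```bash
python3 -m jog '[[[0.001,0,0],0,0],[[0.001,0,0],0,0]]'; python3 m.py
```

```text
time_s: 5.88
position: [0.4772, -0.0953, 0.0835]
ee_rot: [-180.0, 0.1, 74.2]
force: [-0.8, -7.6, 0.1]
gripper_width: 0.0007
t 5.88 unit x -0.0191 y -0.0545 z 0.0835  expected q if touching 0.0315  push force 7.53  Fx 1.28 Fz 0.05
```

```bash
python3 -m jog '[[[0.001,0,0],0,0],[[0.001,0,0],0,0]]'; python3 m.py
```

```text
time_s: 6.12
position: [0.4779, -0.0927, 0.0835]
ee_rot: [-180.0, 0.1, 74.3]
force: [-1.6, -5.0, 0.4]
gripper_width: 0.0004
t 6.12 unit x -0.0191 y -0.0518 z 0.0835  expected q if touching 0.0342  push force 5.21  Fx -0.25 Fz 0.39
```

```bash
sed -i 's/+.086/+.081/' m.py; python3 -m jog '[[[0.001,0,0],0,0],[[0.001,0,0],0,0]]'; python3 m.py
```

```text
time_s: 6.38
position: [0.4789, -0.0892, 0.0835]
ee_rot: [-180.0, -0.0, 74.3]
force: [0.1, -1.8, -0.6]
gripper_width: 0.0009
t 6.38 unit x -0.0191 y -0.0482 z 0.0835  expected q if touching 0.0328  push force 1.68  Fx 0.55 Fz -0.56
```

```bash
python3 -m jog '[[[0.001,0,0],0,0],[[0.001,0,0],0,0]]'; python3 m.py
```

```text
time_s: 6.62
position: [0.4797, -0.0864, 0.0835]
ee_rot: [-180.0, -0.1, 74.4]
force: [-0.9, -1.4, 0.0]
gripper_width: 0.0004
t 6.62 unit x -0.0190 y -0.0452 z 0.0835  expected q if touching 0.0358  push force 1.63  Fx -0.46 Fz 0.01
```

```bash
python3 -m jog '[[[0.001,0,0],0,0],[[0.0,0,0],0,0]]'; python3 m.py
```

```text
time_s: 6.88
position: [0.48, -0.0857, 0.0835]
ee_rot: [180.0, -0.0, 74.4]
force: [-0.1, -0.4, -0.4]
gripper_width: 0.0004
t 6.88 unit x -0.0189 y -0.0445 z 0.0835  expected q if touching 0.0365  push force 0.42  Fx 0.06 Fz -0.45
```

```bash
python3 -m jog '[[[0,0,0],0,0],[[0,0,0],0,0],[[0,0,0],0,0],[[0,0,0],0,0]]'; python3 m.py
python3 - <<'E'
from h import *
a=ctrl.snapshot("side")[170:250,200:280];b=ctrl.snapshot("top")[170:250,190:290]
cv2.imwrite("pics/b3.png",np.hstack([cv2.resize(a,(400,400),interpolation=cv2.INTER_CUBIC),cv2.resize(b,(400,320),interpolation=cv2.INTER_CUBIC).repeat(1,0) if 0 else cv2.copyMakeBorder(cv2.resize(b,(400,320),interpolation=cv2.INTER_CUBIC),0,80,0,0,0)]))
E
```

```text
time_s: 7.38
position: [0.4797, -0.0864, 0.0835]
ee_rot: [180.0, -0.0, 74.3]
force: [0.0, -0.0, 0.0]
gripper_width: 0.0007
t 7.38 unit x -0.0190 y -0.0452 z 0.0835  expected q if touching 0.0358  push force -0.01  Fx 0.02 Fz 0.04
```

View pics/b3.png

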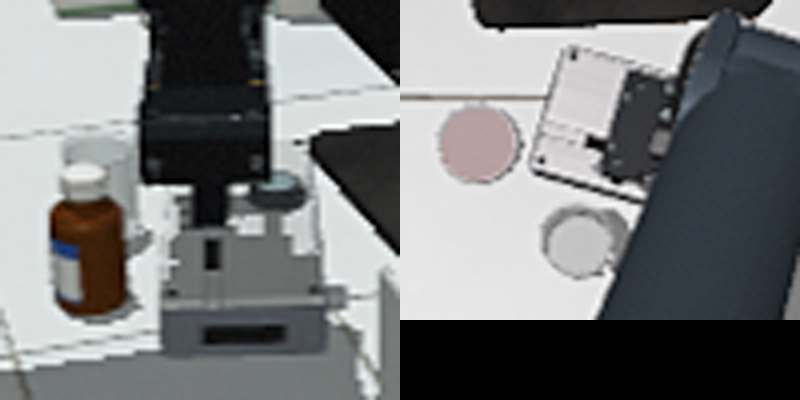

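The knob is hidden in both views: behind the finger at about (210,200) on the left, and under the hand on the right. The push force peaked at 7.5 N, fell and has now reached zero past the ridge position, which suggests the lever jumped into the first click. The next contact position should confirm it.

```bash
python3 -m jog '[[[0.002,0,0],0,0],[[0.002,0,0],0,0],[[0.001,0,0],0,0],[[0,0,0],0,0],[[0,0,0],0,0],[[0,0,0],0,0],[[0,0,0],0,0]]'; python3 m.py
```

```text
time_s: 8.35
position: [0.481, -0.0816, 0.0835]
ee_rot: [-180.0, -0.0, 74.3]
force: [-0.3, 0.7, 0.3]
gripper_width: 0.0006
t 8.35 unit x -0.0190 y -0.0402 z 0.0835  expected q if touching 0.0408  push force -0.63  Fx -0.49 Fz 0.27
```

```bash
python3 -m jog '[[[0.002,0,0],0,0],[[0.001,0,0],0,0],[[0.001,0,0],0,0]]'; python3 m.py
```

```text
time_s: 8.72
position: [0.4822, -0.0776, 0.0835]
ee_rot: [180.0, -0.0, 74.4]
force: [0.0, -0.3, 0.1]
gripper_width: 0.0009
t 8.72 unit x -0.0190 y -0.0360 z 0.0835  expected q if touching 0.0450  push force 0.32  Fx 0.13 Fz 0.10
```

```bash
python3 -m jog '[[[0.001,0,0],0,0],[[0.001,0,0],0,0]]'; python3 m.py
```

```text
time_s: 8.98
position: [0.4823, -0.0771, 0.0835]
ee_rot: [-180.0, 0.1, 74.3]
force: [-1.0, -5.4, 0.2]
gripper_width: 0.0003
t 8.97 unit x -0.0190 y -0.0356 z 0.0835  expected q if touching 0.0454  push force 5.52  Fx 0.50 Fz 0.19
```

Contact came back at exactly the predicted place, so the first click is confirmed. Next is the second ridge, at unit y ≈ -0.026.

```bash
python3 -m jog '[[[0.001,0,0],0,0],[[0.001,0,0],0,0],[[0.001,0,0],0,0]]'; python3 m.py
```

```text
time_s: 9.35
position: [0.4827, -0.0756, 0.0835]
ee_rot: [-180.0, 0.2, 74.2]
force: [-1.5, -6.6, -0.2]
gripper_width: 0.0005
t 9.35 unit x -0.0190 y -0.0340 z 0.0835  expected q if touching 0.0470  push force 6.78  Fx 0.34 Fz -0.17
```

```bash
python3 -m jog '[[[0.001,0,0],0,0],[[0.001,0,0],0,0],[[0.001,0,0],0,0]]'; python3 m.py
```

```text
time_s: 9.72
position: [0.4841, -0.0706, 0.0835]
ee_rot: [-180.0, 0.0, 74.3]
force: [-1.0, -2.8, 0.6]
gripper_width: 0.0004
t 9.72 unit x -0.0191 y -0.0288 z 0.0835  expected q if touching 0.0522  push force 2.94  Fx -0.17 Fz 0.57
```

```bash
python3 -m jog '[[[0.001,0,0],0,0],[[0.001,0,0],0,0]]'; python3 m.py
```

```text
time_s: 9.98
position: [0.4851, -0.0672, 0.0835]
ee_rot: [-180.0, -0.1, 74.4]
force: [-0.3, -0.6, 0.1]
gripper_width: 0.0003
t 9.97 unit x -0.0190 y -0.0253 z 0.0835  expected q if touching 0.0557  push force 0.68  Fx -0.10 Fz 0.14
```

Just past the ridge. I'll nudge it, rest, then close the gap and watch for contact at unit y ≈ -0.016.

```bash
python3 -m jog '[[[0.001,0,0],0,0],[[0,0,0],0,0],[[0,0,0],0,0],[[0,0,0],0,0],[[0,0,0],0,0],[[0,0,0],0,0]]'; python3 m.py
```

```text
time_s: 10.72
position: [0.4851, -0.0671, 0.0835]
ee_rot: [-180.0, -0.0, 74.3]
force: [-1.0, 0.5, -0.2]
gripper_width: 0.0003
t 10.72 unit x -0.0190 y -0.0252 z 0.0835  expected q if touching 0.0558  push force -0.24  Fx -1.12 Fz -0.16
```

```bash
python3 -m jog '[[[0.002,0,0],0,0],[[0.002,0,0],0,0],[[0.001,0,0],0,0],[[0,0,0],0,0],[[0,0,0],0,0],[[0,0,0],0,0],[[0,0,0],0,0]]'; python3 m.py
```

```text
time_s: 11.6
position: [0.4864, -0.0623, 0.0835]
ee_rot: [-180.0, -0.0, 74.3]
force: [1.0, -0.3, 0.0]
gripper_width: 0.0007
t 11.60 unit x -0.0190 y -0.0202 z 0.0835  expected q if touching 0.0608  push force 0.05  Fx 1.00 Fz 0.00
```

```bash
python3 -m jog '[[[0.001,0,0],0,0],[[0.001,0,0],0,0],[[0.001,0,0],0,0]]'; python3 m.py
```

```text
time_s: 11.98
position: [0.4873, -0.0593, 0.0835]
ee_rot: [-180.0, -0.0, 74.3]
force: [0.1, -0.7, -0.7]
gripper_width: 0.0006
t 11.97 unit x -0.0190 y -0.0170 z 0.0835  expected q if touching 0.0640  push force 0.64  Fx 0.30 Fz -0.73
```

```bash
python3 -m jog '[[[0.001,0,0],0,0],[[0.001,0,0],0,0]]'; python3 m.py
```

```text
time_s: 12.22
position: [0.4876, -0.0581, 0.0835]
ee_rot: [-180.0, 0.0, 74.3]
force: [-0.8, -2.9, 0.4]
gripper_width: 0.0004
t 12.22 unit x -0.0190 y -0.0158 z 0.0835  expected q if touching 0.0652  push force 2.97  Fx 0.01 Fz 0.43
```

Contact again at about 0.065, so the second click is confirmed. Now the last push, to unit y ≈ -0.006 and no further.

```bash
python3 -m jog '[[[0.001,0,0],0,0],[[0.001,0,0],0,0],[[0.001,0,0],0,0]]'; python3 m.py
```

```text
time_s: 12.6
position: [0.4878, -0.0574, 0.0835]
ee_rot: [-180.0, 0.2, 74.2]
force: [-2.8, -8.0, 1.5]
gripper_width: 0.0003
t 12.60 unit x -0.0190 y -0.0151 z 0.0835  expected q if touching 0.0659  push force 8.43  Fx -0.57 Fz 1.51
```

```bash
python3 -m jog '[[[0.001,0,0],0,0],[[0.001,0,0],0,0],[[0.001,0,0],0,0]]'; python3 m.py
```

```text
time_s: 12.98
position: [0.4889, -0.0533, 0.0835]
ee_rot: [-180.0, 0.1, 74.3]
force: [-1.2, -5.2, -0.1]
gripper_width: 0.0001
t 12.97 unit x -0.0191 y -0.0109 z 0.0835  expected q if touching 0.0701  push force 5.36  Fx 0.28 Fz -0.13
```

```bash
python3 -m jog '[[[0.001,0,0],0,0],[[0.001,0,0],0,0]]'; python3 m.py
```

```text
time_s: 13.22
position: [0.49, -0.0494, 0.0835]
ee_rot: [-180.0, -0.0, 74.3]
force: [-0.3, -1.8, 0.2]
gripper_width: 0.0
t 13.22 unit x -0.0190 y -0.0068 z 0.0835  expected q if touching 0.0742  push force 1.82  Fx 0.15 Fz 0.20
```

```bash
python3 -m jog '[[[0.001,0,0],0,0],[[0,0,0],0,0],[[0,0,0],0,0]]'; python3 m.py
```

```text
time_s: 13.6
position: [0.4904, -0.0482, 0.0835]
ee_rot: [180.0, -0.0, 74.4]
force: [-1.1, -0.2, 0.8]
gripper_width: 0.0002
t 13.60 unit x -0.0190 y -0.0055 z 0.0835  expected q if touching 0.0755  push force 0.49  Fx -1.01 Fz 0.81
```

```bash
python3 -m jog '[[[0.001,0,0],0,0],[[0.001,0,0],0,0],[[0,0,0],0,0],[[0,0,0],0,0],[[0,0,0],0,0],[[0,0,0],0,0]]'; python3 m.py
python3 -m jog '[[[-0.005,0,0],0,0],[[-0.01,0,0],0,0],[[-0.02,0,0],0,0],[[-0.03,0,0],0,0],[[-0.02,0,-0.02],0,0],[[-0.01,0,-0.04],0,0],[[0,0,-0.05],0,0],[[0,0,-0.05],0,0]]'
python3 -m jog '[[[-0.05,0,-0.02],0,0],[[-0.05,0,0],0,0],[[-0.05,0,0],0,0],[[-0.04,0,0],0,0],[[0,0,0],0,0],[[0,0,0],0,0]]'
python3 - <<'E'
from h import *
a=ctrl.snapshot("side");b=ctrl.snapshot("top");cv2.imwrite("pics/side4.png",a);cv2.imwrite("pics/top4.png",b)
cv2.imwrite("pics/b4.png",np.vstack([cv2.resize(a[190:250,200:280],(400,300),interpolation=cv2.INTER_CUBIC),cv2.resize(b[175:235,220:300],(400,300),interpolation=cv2.INTER_CUBIC)]))
E
python3 m.py
```

```text
time_s: 14.35
position: [0.4907, -0.0469, 0.0835]
ee_rot: [-180.0, -0.0, 74.3]
force: [0.1, 0.2, -0.6]
gripper_width: 0.0006
t 14.35 unit x -0.0190 y -0.0042 z 0.0835  expected q if touching 0.0768  push force -0.26  Fx 0.07 Fz -0.63
time_s: 15.35
position: [0.4643, -0.1394, 0.2449]
ee_rot: [-180.0, 0.0, 74.2]
force: [1.4, 0.6, -0.2]
gripper_width: 0.0004
time_s: 16.1
position: [0.4137, -0.3209, 0.2632]
ee_rot: [-180.0, -0.1, 74.3]
force: [-0.4, 0.2, -0.8]
gripper_width: 0.0007
t 16.20 unit x -0.0190 y -0.2879 z 0.2633  expected q if touching -0.2069  push force 0.29  Fx -0.08 Fz -0.21
```

View pics/b4.png

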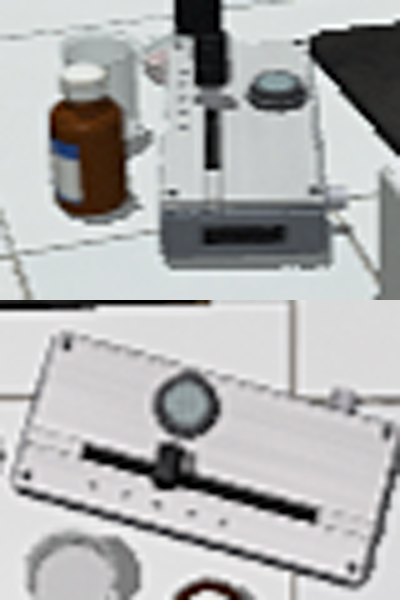

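View pics/top4.png

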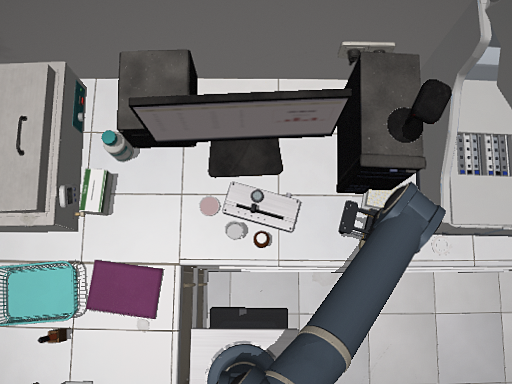

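```bash
python3 - <<'E'
from h import *
ctr=np.array([.5102,-.048,0]);y=np.radians(-15.65);ey=np.array([-np.sin(y),np.cos(y),0])
p=onz("top",(220+171.5/5-.5,175+(157+.5)/5-.5),.092); print("q top",(p-ctr)@ey+.064)
p0=onz("side",(200+211/5-.5,190+36/5-.5),.092); print("q side",(p0-ctr)@ey+.064)
a,b=cv2.imread("pics/top0.png"),cv2.imread("pics/top4.png")
d=cv2.absdiff(a,b).max(2)
for n,r in dict(bottle=(228,252,250,275),beaker=(218,242,222,248),dish=(195,218,197,222),tape=(232,260,357,388),wash=(125,162,98,135)).items(): print(n,(d[r[0]:r[1],r[2]:r[3]]>40).sum())
E
python3 m.py
```

```text
q top 0.08231725525264551
q side 0.08537538113425079
bottle 1
beaker 0
dish 0
tape 803
wash 1
t 16.20 unit x -0.0190 y -0.2879 z 0.2633  expected q if touching -0.2069  push force 0.29  Fx -0.08 Fz -0.21
```

```bash
python3 - <<'E'
from h import *
a,b=cv2.imread("pics/side0.png"),cv2.imread("pics/side4.png")
print("tape side diff",(cv2.absdiff(a,b).max(2)[278:312,220:262]>60).sum())
m=lambda i:cv2.moments(cv2.inRange(cv2.cvtColor(i,cv2.COLOR_BGR2HSV)[278:312,220:262],(15,50,80),(35,255,255)),True)
for i in(a,b): q=m(i);print(q["m00"],q["m10"]/max(q["m00"],1),q["m01"]/max(q["m00"],1))
ctrl.job_done()
E
```

```text
tape side diff 711
601.0 20.342762063227955 16.55241264559068
598.0 20.214046822742475 16.53344481605351
the job is handed in; nothing more can be done
```

I pushed the lever left with the closed fingertips, resting in each click, and left it in the third click. The job is handed in at about 16 s of the 54 s allowed, and it reports no verdict.

- **Clicks:** The push force rose to about 8 N at most, fell to zero past each ridge, and contact came back at about 0.045 and then 0.065, as predicted. After the third jump I did not push on to make contact again. Each rest was about half a second or more with no force on the lever.
- **Final lever position:** With the fingers withdrawn, the top view gives 0.082 m and the side view 0.085 m. They differ by 3 mm, but both are within 5 mm of the third detent. The knob was hidden by the hand while I was pushing, so the click count during the push rests on force and position rather than pictures.
- **Loose things:** The before-and-after top pictures show no change for the bottle, beaker, dish and wash bottle.
- **Tape:** The withdrawn hand blocks the tape in the top view, so that check failed there. A raw side-view difference also flagged change, which I put down to a shadow without confirming it. The tape's colour blob in the side view is the same size and within 0.2 pixel of where it started.
- **Robot at hand-in:** The arm was holding still, touching nothing, with the fingertips about 0.24 m above the bench.

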